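# Feed a culture dish through the flap of a light-shield box

### The job

The culture in the covered glass petri dish must go into the dark: without picking it up, push the dish with your fingertips across the feed deck, between the guide rods and through the hanging flap of the light-shield box, until it drops away down the slide inside. Then draw the fingers back out so that the flap swings fully shut behind it. Leave the other things on the bench where they are.

Things in the scene. Friction and masses are not known exactly. Their poses are not given: they have to be found in the camera images.
- petri_dish: covered round glass petri dish, 65 mm in diameter and 16 mm high, about 45 g, lying flat and free on the feed deck in front of the box; origin at the centre of its underside, z up
- light_box: light-shield box with a raised grey feed deck in front, fixed to the bench. Origin on the worktop straight under the flap; x is the feed direction (deck into box), y to its left, z up; yaw within 0.2 of straight ahead. Deck: flat, top at z = 60 mm, 180 mm wide, from its open front edge at x = -155 mm to the front panel at x = -5 mm. Box behind: 128 mm wide, 210 mm long, amber roof at z = 129 mm
- lane (a point): start of the straight lane, on the deck midway between the two guide rods (x = -45, y = 0, z = 60 mm in the box's frame). Rods 8 mm thick, axis 8 mm above the deck: each begins at x = -95, y = +-84 mm, slants in to y = +-40 mm at x = -45, then runs straight to the doorway; clear lane width 72 mm. The deck in front of the rods is bare, with open sides
- doorway (a point): middle of the doorway's foot, on the deck (x = 0, z = 60 mm in the box's frame). Doorway in the 5 mm front panel (x = -5 to 0), 74 mm wide, lintel 57 mm above the deck; roof 69 mm above it. Fingers leaning forward (tips ahead) by 20 to 35 degrees pass under the lintel; the tips need to go only 5 to 15 mm past it
- sill (a point): middle of the sill's inner edge (x = 24, z = 60 mm in the box's frame): the level sill ends here and a slippery white slide falls at 25 degrees to x = 110 mm, then a level white floor (z = 20 mm) runs to the rear wall at x = 206 mm. A dish pushed until its centre is 10 mm or more past this edge tips, slides down by itself and comes to lie flat on that floor
- flap (a joint): angle of the black gravity flap in rad: 0 = hanging upright, shut; grows as its lower edge swings into the box (at most 1.4). 78 mm wide, 55 mm from the hinge to the steel lower edge, which hangs 2 mm above the sill; 25 g, a little damped, opens inward only, falls shut by itself in about a second unless the dish or a finger is under it
- flap_edge (a point): middle of the flap's lower steel edge (moves with the flap)
- vial_white: bystander: small vial with a white cap, 21 mm in diameter, 49 mm high, on the bench to the right of the box; origin at its foot
- vial_black: bystander: small vial with a black cap, 24 mm in diameter, 56 mm high, on the bench to the left of the box; origin at its foot
- beaker: bystander: empty glass beaker, 56 mm wide, 70 mm high, on the bench to the right; origin at its foot
- timer: bystander: white bench timer, 62 x 62 x 18 mm, lying on the bench to the right; origin under its centre
- tape_roll: bystander: roll of labelling tape, 68 mm wide, 19 mm high, on the bench to the right; origin under its centre
- pen: bystander: blue pen, 134 mm long, lying on the logbook to the left; origin under its centre
Mind the look-alikes: they are no part of the job. Leave any green or pink look-alike of the petri_dish alone.

How it is judged:
On the way, in this order (a step that is already met when the one before it is completed fails the run):
1. the dish is in the doorway and has pushed the flap open (value of joint flap above 0.3 rad and x of petri_dish in the frame of light_box between -0.03 and 0.04 m and z of petri_dish in the frame of light_box above 0.05 m), for 0.05 s.
2. the dish has gone down the slide inside the box (x of petri_dish in the frame of light_box above 0.085 m and z of petri_dish in the frame of light_box below 0.045 m), for 0.1 s.
At the end, for the whole second after the job is handed in: the dish lies flat (within 0.15 rad), cover up and still on the receiving floor inside the box (its centre 120 to 180 mm behind the flap, less than 10 mm above that floor), and the flap hangs shut (below 0.06 rad) (x of petri_dish in the frame of light_box between 0.12 and 0.18 m and z of petri_dish in the frame of light_box below 0.03 m and angle between petri_dish's own z axis and vertical below 0.15 rad and linear speed of petri_dish below 0.02 m/s and value of joint flap below 0.06 rad); the robot touches nothing.
It fails at once if the dish is lifted more than 15 mm off the deck (z of petri_dish in the frame of light_box above 0.075 m).
It fails at once if the dish tips over (angle between petri_dish's own z axis and vertical above 0.9 rad).
It fails at once if a bystander is moved by more than 20 mm (distance of any of vial_white, vial_black, beaker, timer, tape_roll, pen from where it was at the start of the episode above 0.02 m).
It also fails if it takes over 45 s, if anything falls off the work surface, if the arm or the gripper's body presses on something with over 40 N, if the wrist force passes 120 N, or if a joint passes its speed limit or range.

### The arm

A 6-joint arm with a two-finger parallel gripper is mounted at the origin on a cart in front of the work surface, level with it; the furniture and walls round the work are solid. World frame = base frame: x ahead of the robot, y to its left, z up, the work surface at z = 0. Lengths are in m, angles in rad, forces in N, time in s.
With the tool pointing down it reaches from about 0.25 to 0.85 m from the base axis. Payload 12.5 kg.
Tool frame: the origin (TCP) lies on the centre line of the jaws, within the pads' length; the fingertips stand 19 mm ahead of it and the grasp point (between the pads) is the TCP; z points along the fingers, y is the line along which they close (so a half turn about z gives the same grasp; the last joint's range is limited). The gripper opens to 93 mm and grips with 3 to 60 N. Pads are 15 mm wide; open, the fingers measure 128 mm over their backs; the gripper's body (75 mm by 188 mm) begins 65 mm behind the grasp point.
Start: joints at [1.063, 0.351, 1.652, -0, 1.139, -0.085], TCP at [0.226, 0.502, 0.238] pointing down, gripper open.
Joint ranges: [-2.75, 2.75], [-0.79, 2.1], [0.01, 2.65], [-1.57, 4.71], [0.07, 3.14], [-2.87, 2.87]. Speed limits (rad/s): [2.22, 2.22, 2.79, 3.14, 3.14, 3.14].

### API

Orientations are given as a unit quaternion [x, y, z, w].
In Python, from rig import ctrl, get_image, camera_params gives the robot as it stands. Calls block until the motion is done:
- ctrl.move_to(position, orientation): joint-space move of the TCP to a pose.
- ctrl.move_l(position, frame=None, rate=0.15, contact_N=None): straight line of the TCP; frame=None keeps the orientation; rate is the mean speed in m/s. With contact_N (N) it stops when the force on the tool has changed by that much, and returns True; else False.
- ctrl.goto_joints(angles): joint-space move.
- ctrl.gripper_to(opening, force=None): finger opening in m; force is the grip in N (None keeps the last); returns when the fingers have stopped.
- ctrl.pause(seconds).
- ctrl.ik(position, orientation): joint angles nearest the present ones, or None.
- get_image(name): name is "side" or "top"; returns the picture (480x640x3 uint8, red, green, blue); there is no depth.
- camera_params(name): a dict with "fx", "fy", "cx", "cy" (pixels), "xyz" and "orientation" of the camera in the world. Camera axes: x right, y down, z forward; pixel columns grow to the right and rows downward; lengths in m; the calibration is good to about 2 mm. A picture is of the moment at which its call begins. camera_params takes no time and is no camera call.
A pose or a line that the arm cannot do raises ctrl.IKError and nothing moves.
- ctrl.finish_job(): hands the job in; it is judged then, once.
Readings, each from a call of its own:
- ctrl.read_t(): time.
- ctrl.read_joint_pos(): joint angles.
- ctrl.read_joint_vel(): joint speeds.
- ctrl.read_joint_efforts(): joint torques, N m.
- ctrl.read_position(): TCP position.
- ctrl.read_eef_rot(): TCP orientation.
- ctrl.read_contact_force(): force on the tool from outside, world axes, zero at the start.
- ctrl.read_ft_torque(): the same for the moment, N m.
- ctrl.read_opening(): finger opening in m.
- ctrl.read_grip_force(): force on a finger pad.
Only numpy, scipy, OpenCV 4.12 (cv2) and the standard library are available. Lean on these libraries where they do the work, as an engineer would, in place of code of your own. Each camera call takes 0.05 s, during which the arm holds its last target. There are 200 camera calls.

## Working session

There is one attempt and no reset: what is moved stays moved. The work goes in short steps, each a Python script; the robot and the scene stay as the last script left them, time stands still between calls to the robot, and variables do not carry over. Pictures are saved under pics/ and viewed, at most 10 in all, crops included, and the job is handed in when it is done.

```bash
ls; mkdir -p pics
python3 - <<'E'
from rig import ctrl,get_image,camera_params
import cv2
for n in("side","top"):
    cv2.imwrite(f"pics/{n}0.png",get_image(n)[:,:,::-1]); print(n,camera_params(n))
print(ctrl.read_t(),ctrl.read_eef_rot())
E
```

```text
pics
side {'fx': 530.0916192275486, 'fy': 530.0916192275486, 'cx': 323.93343890803976, 'cy': 239.72658749723004, 'xyz': array([-0.19556377, -0.11253655,  0.98031016]), 'orientation': array([ 0.70501254, -0.60993242,  0.23828498, -0.2723234 ])}
top {'fx': 436.1677236642534, 'fy': 436.1677236642534, 'cx': 318.0866359217687, 'cy': 236.87217591474646, 'xyz': array([0.44276932, 0.02214327, 1.339344  ]), 'orientation': array([-0.70350526,  0.70711704, -0.05588269,  0.04407912])}
0.1 [ 2.09816954e-01  9.77740551e-01 -4.87073653e-04 -1.52813257e-04]
```

View pics/top0.png

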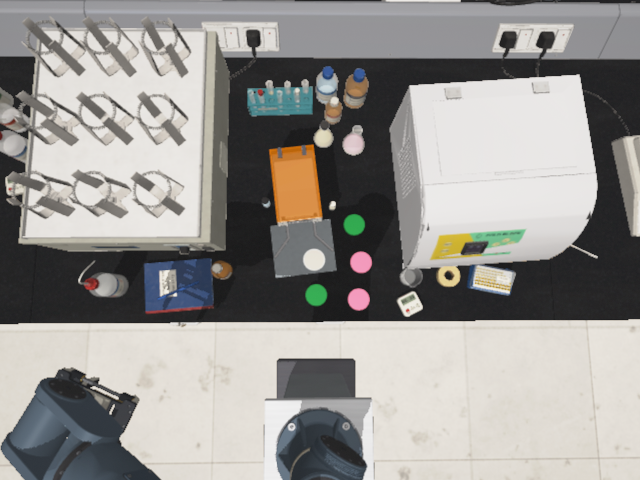

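View pics/side0.png

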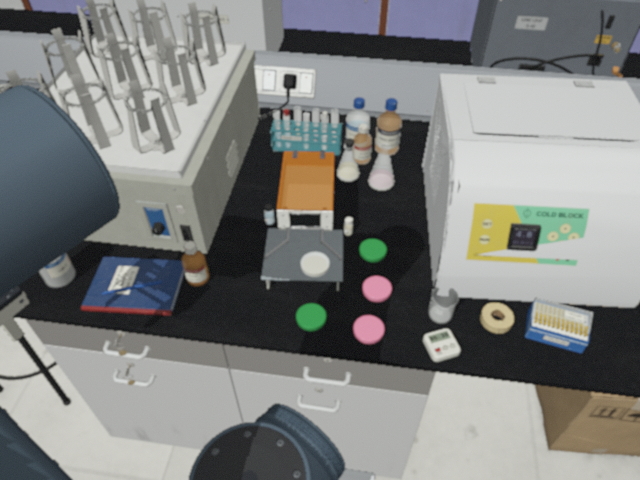

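The top picture shows five round candidates: a white dish on the grey deck at (314,260), greens at (354,225) and (316,295), and pinks at (361,262) and (359,299). The white one on the deck is the petri_dish. The orange roof is centred at about (297,184), and the deck spans about (271..336, 220..277). In the side picture the dish is at (315,264).

```bash
cat > h.py <<'E'
import numpy as np,cv2
from scipy.spatial.transform import Rotation as R
from rig import ctrl,get_image,camera_params
def ray(n,px,z):
    c=camera_params(n); d=R.from_quat(c["orientation"]).apply([(px[0]-c["cx"])/c["fx"],(px[1]-c["cy"])/c["fy"],1])
    return c["xyz"]+d*(z-c["xyz"][2])/d[2]
def big(m,box):
    k=np.zeros_like(m); u0,v0,u1,v1=box; k[v0:v1,u0:u1]=m[v0:v1,u0:u1]
    return max(cv2.findContours(k,0,2)[0],key=cv2.contourArea)
def dish(n,box):
    h=cv2.cvtColor(get_image(n),cv2.COLOR_RGB2HSV)
    c=big(cv2.inRange(h,(0,0,165),(179,60,255)),box); e=cv2.fitEllipse(c)
    return e, ray(n,e[0],.074)
E
python3 - <<'E'
from h import *
for n,b,rb,db in(("top",(285,240,335,275),(262,140,330,226),(262,215,345,285)),("side",(290,248,335,282),(270,150,345,232),(255,225,350,290))):
    e,p=dish(n,b); print(n,"dish",e,p)
    im=get_image(n); h=cv2.cvtColor(im,cv2.COLOR_RGB2HSV)
    c=big(cv2.inRange(h,(5,120,120),(25,255,255)),rb)
    q=cv2.boxPoints(cv2.minAreaRect(c)); a=cv2.approxPolyDP(cv2.convexHull(c),4,True)[:,0]
    print("roof",[(tuple(map(float,x)),ray(n,x,.129).round(4)) for x in a])
    c=big(cv2.inRange(h,(0,0,50),(179,90,255)),db); a=cv2.approxPolyDP(cv2.convexHull(c),4,True)[:,0]
    print("deck",[(tuple(map(float,x)),ray(n,x,.06).round(4)) for x in a])
im=get_image("top")[130:290,250:370,::-1]; im2=get_image("side")[140:300,250:370,::-1]
cv2.imwrite("pics/crop.png",cv2.resize(np.hstack([im,im2]),None,fx=3.3,fy=3.3,interpolation=2))
E
```

```text
top dish ((313.73846435546875, 259.19818115234375), (21.620885848999023, 21.728425979614258), 81.07685089111328) [0.55741301 0.01346002 0.074     ]
roof [((312.0, 144.0), array([0.8863, 0.0172, 0.129 ])), ((322.0, 216.0), array([ 0.6746, -0.0101,  0.129 ])), ((277.0, 221.0), array([0.6607, 0.1167, 0.129 ])), ((269.0, 149.0), array([0.8714, 0.1412, 0.129 ]))]
deck [((330.0, 219.0), array([ 0.6786, -0.0357,  0.06  ])), ((336.0, 270.0), array([ 0.5266, -0.0518,  0.06  ])), ((276.0, 278.0), array([0.5042, 0.1238, 0.06  ])), ((270.0, 226.0), array([0.6581, 0.1427, 0.06  ]))]
side dish ((314.27587890625, 263.1272888183594), (23.431734085083008, 28.54433250427246), 81.41574096679688) [0.55188015 0.01325191 0.074     ]
roof [((333.0, 153.0), array([0.876 , 0.0149, 0.129 ])), ((332.0, 209.0), array([ 0.6725, -0.0096,  0.129 ])), ((277.0, 208.0), array([0.6572, 0.116 , 0.129 ])), ((284.0, 152.0), array([0.8616, 0.1397, 0.129 ]))]
deck [((349.0, 225.0), array([ 0.694 , -0.0492,  0.06  ])), ((339.0, 289.0), array([ 0.4991, -0.0491,  0.06  ])), ((266.0, 289.0), array([0.4761, 0.1074, 0.06  ])), ((260.0, 275.0), array([0.5121, 0.1289, 0.06  ])), ((268.0, 228.0), array([0.6557, 0.142 , 0.06  ]))]
```

View pics/crop.png

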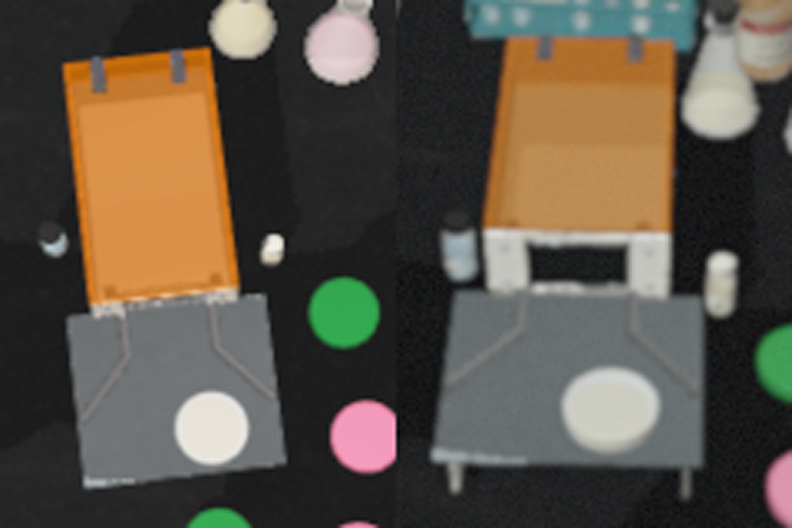

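The crop confirms the choice: the white, uncoloured dish sits on the grey deck, right of the lane at crop (212,427), with the rods converging on the doorway. The deck measures 178 mm wide and the roof 127 x 212 mm, which match the given sizes. I take the box origin as (0.669, 0.0545) with yaw 0.118. The dish is then at about (-117, -27) mm in the box frame.

```bash
cat >> h.py <<'E'
O=np.array([.6695,.0545,0]); YAW=.118; B=R.from_euler("z",YAW); TH=np.radians(28)
def orient():
    s,c=np.sin(TH),np.cos(TH)
    return (B*R.from_matrix(np.array([[-c,0,-s],[0,1,0],[s,0,-c]]).T)).as_quat()
Q=orient()
def tcp(x,y,h):
    "TCP for tip's FRONT corner at box x,y and the tip centre h above deck"
    s,c=np.sin(TH),np.cos(TH)
    return O+B.apply([x-.0075*c-.019*s, y, .06+h+.019*c])
def box(p): return B.inv().apply(np.asarray(p)-O)
E
python3 - <<'E'
from h import *
print(box([.556,.0134,.06]))
for a in [(-.195,-.027,.1),(-.195,-.027,.0065),(-.09,0,.0065),(.013,0,.0065)]: print(tcp(*a),ctrl.ik(tcp(*a),Q))
ctrl.gripper_to(.05)
ctrl.move_to(tcp(-.195,-.027,.12),Q)
ctrl.move_l(tcp(-.195,-.027,.0065))
print(ctrl.read_t(),ctrl.read_position(),ctrl.read_opening())
for i,n in enumerate(("top","side")): cv2.imwrite(f"pics/a{n}.png",get_image(n)[:,:,::-1])
a=cv2.imread("pics/atop.png")[180:320,240:370];b=cv2.imread("pics/aside.png")[180:320,240:370]
cv2.imwrite("pics/a.png",cv2.resize(np.hstack([a,b]),None,fx=3,fy=3))
E
```

```text
[-0.11754928 -0.02745225  0.06      ]
[0.46360064 0.00290141 0.176776  ] [-0.16907378  0.11972481  2.23324509  0.40626605  0.34306515 -2.21071468]
[0.46360064 0.00290141 0.083276  ] None
[0.56469187 0.04207492 0.083276  ] [-0.04220553  0.47422392  2.05050832  0.51373245  0.15298897 -2.22123504]
[0.66697561 0.05420073 0.083276  ] [-0.01206469  0.6049127   1.78625236  0.2286383   0.27199004 -1.90628704]Traceback (most recent call last):
  File "<stdin>", line 6, in <module>
rig.IKError: the arm cannot follow that straight line within its joint ranges
```

Run:
```python
import h; from h import *
print(ctrl.read_t(),ctrl.read_joint_pos().round(2),ctrl.read_opening())
for th in (0,10,20,22,25):
    h.TH=np.radians(th); q=orient()
    for a in [(-.195,-.027,.0065),(-.15,-.027,.0065),(-.12,0,.0065),(-.09,0,.0065),(-.04,0,.0065),(.013,0,.0065)]:
        j=ctrl.ik(tcp(*a),q); print(th,a[0],None if j is None else np.round(j,2))
```

```text
3.2583 [-0.17  0.08  2.21  0.35  0.4  -2.15] 0.05001236160234486
0 -0.195 [-0.09  0.44  1.97 -0.    0.73 -1.78]
0 -0.15 [-0.07  0.51  1.86 -0.    0.78 -1.76]
0 -0.12 [-0.01  0.55  1.78 -0.    0.81 -1.7 ]
0 -0.09 [-0.01  0.59  1.7  -0.    0.85 -1.69]
0 -0.04 [ 0.    0.66  1.56 -0.    0.92 -1.68]
0 0.013 [ 0.01  0.75  1.4  -0.    0.99 -1.68]
10 -0.195 [-0.11  0.39  2.09  0.08  0.49 -1.87]
10 -0.15 [-0.09  0.45  1.98  0.07  0.54 -1.84]
10 -0.12 [-0.03  0.49  1.91  0.05  0.57 -1.75]
10 -0.09 [-0.02  0.53  1.83  0.04  0.61 -1.74]
10 -0.04 [-0.01  0.6   1.7   0.03  0.67 -1.72]
10 0.013 [ 0.    0.68  1.55  0.03  0.74 -1.7 ]
20 -0.195 [-0.14  0.35  2.21  0.35  0.26 -2.16]
20 -0.15 [-0.11  0.41  2.1   0.27  0.3  -2.05]
20 -0.12 [-0.04  0.45  2.03  0.17  0.32 -1.88]
20 -0.09 [-0.03  0.49  1.96  0.15  0.35 -1.85]
20 -0.04 [-0.02  0.55  1.83  0.11  0.41 -1.8 ]
20 0.013 [-0.    0.63  1.69  0.09  0.48 -1.77]
22 -0.195 [-0.15  0.35  2.23  0.49  0.21 -2.3 ]
22 -0.15 [-0.12  0.41  2.12  0.36  0.25 -2.14]
22 -0.12 [-0.04  0.44  2.06  0.23  0.27 -1.94]
22 -0.09 [-0.03  0.48  1.98  0.19  0.3  -1.89]
22 -0.04 [-0.02  0.55  1.85  0.14  0.36 -1.83]
22 0.013 [-0.01  0.62  1.71  0.11  0.43 -1.79]
25 -0.195 [-0.16  0.35  2.26  0.82  0.16 -2.64]
25 -0.15 [-0.13  0.4   2.16  0.59  0.19 -2.38]
25 -0.12 [-0.05  0.44  2.09  0.37  0.19 -2.09]
25 -0.09 [-0.04  0.48  2.02  0.3   0.23 -2.  ]
25 -0.04 [-0.02  0.54  1.89  0.21  0.28 -1.9 ]
25 0.013 [-0.01  0.61  1.75  0.16  0.35 -1.83]
```

Run:
```python
import h; from h import *
h.TH=np.radians(10); q=orient()
ctrl.move_to(tcp(-.195,-.027,.06),q)
ctrl.move_l(tcp(-.195,-.027,.007))
# dish centre contact offset for half gap 25: 21 mm behind
print(ctrl.move_l(tcp(-.142,-.027,.007),rate=.06))
print(ctrl.read_t(),box(ctrl.read_position()),ctrl.read_contact_force())
a=get_image("top")[180:320,240:370,::-1];b=get_image("side")[180:320,240:370,::-1]
cv2.imwrite("pics/a.png",cv2.resize(np.hstack([a,b]),None,fx=3,fy=3))
```

```text
False
5.175 [-0.15301417 -0.02696289  0.08561836] [ 0.18047978 -0.13264157 -0.55393241]
```

View pics/a.png

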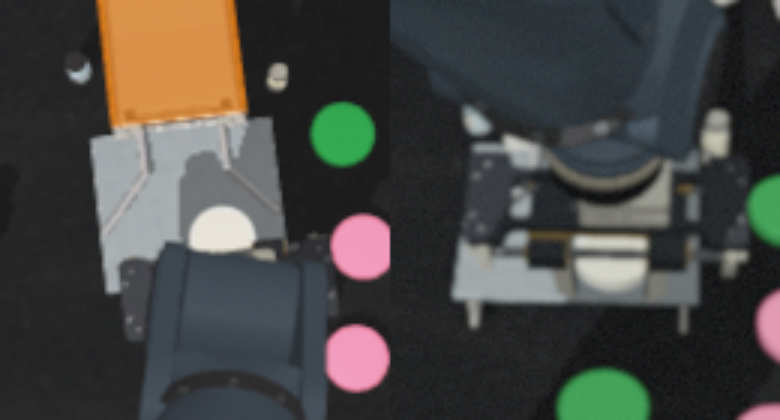

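The fingers straddle the rear of the dish, which shows at (222,232) in the left crop and centred between the fingers in the right one. I now push diagonally into the lane mouth.

Run:
```python
import h; from h import *
h.TH=np.radians(10); q=orient()
ctrl.move_l(tcp(-.134,-.027,.007),rate=.05)
ctrl.move_l(tcp(-.088,0,.007),rate=.05)
print(ctrl.read_contact_force())
ctrl.move_l(tcp(-.135,0,.007),rate=.1)
e,p=dish("top",(270,215,335,275)); print(e,p,box(p),ctrl.read_t())
a=get_image("top")[180:320,240:370,::-1];b=get_image("side")[180:320,240:370,::-1]
cv2.imwrite("pics/b.png",cv2.resize(np.hstack([a,b]),None,fx=3,fy=3))
```

```text
[-0.34723341  0.10454689 -0.33481026]
((287.38427734375, 243.554931640625), (37.40533447265625, 44.8620491027832), 106.62608337402344) [0.60360284 0.09021388 0.074     ] [-0.06123445  0.04322336  0.074     ] 7.4667
```

View pics/b.png

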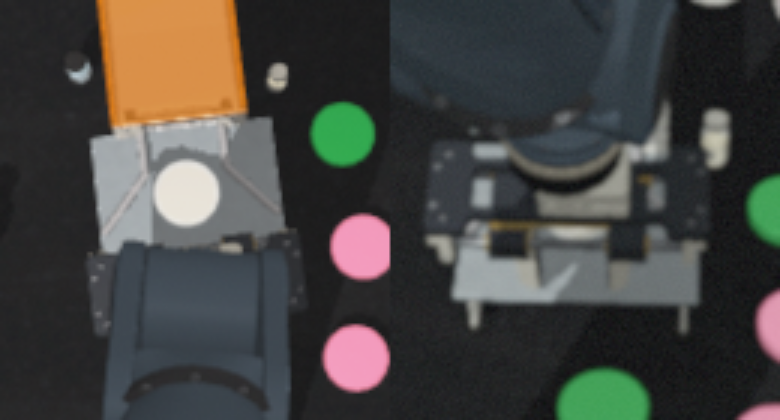

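The dish sits at crop (187,192), i.e. pixel (302,244), at the lane mouth. The brighter deck misled the mask, so I use the Hough circle at that spot instead.

Run:
```python
from h import *
im=get_image("top"); m=cv2.inRange(im,(210,200,180),(255,255,255))
c=big(m,(285,228,320,262)); e=cv2.fitEllipse(c); p=ray("top",e[0],.074); print(e,box(p))
# rod straight starts: rod points at z=.068
for u in((148,175),(225,158)): print(box(ray("top",(u[0]/3+240,u[1]/3+180),.068)))
```

```text
((301.622802734375, 243.8238067626953), (20.20955467224121, 20.63644027709961), 76.8976821899414) [-0.06708841  0.00205706  0.074     ]
[-0.04576455  0.0360067   0.068     ]
[-0.03820895 -0.0409691   0.068     ]
```

Run:
```python
import h; from h import *
h.TH=np.radians(25); q=orient(); Y=-.001
ctrl.move_l(tcp(-.135,0,.04),q); ctrl.gripper_to(.025)
ctrl.move_l(tcp(-.125,Y,.0065))
print(ctrl.move_l(tcp(-.05,Y,.0065),rate=.05,contact_N=12),ctrl.read_contact_force())
print(ctrl.move_l(tcp(-.036,Y,.0065),rate=.04,contact_N=12),ctrl.read_contact_force(),box(ctrl.read_position()),ctrl.read_t())
a=get_image("top")[180:320,240:370,::-1];b=get_image("side")[180:320,240:370,::-1]
cv2.imwrite("pics/c.png",cv2.resize(np.hstack([a,b]),None,fx=3,fy=3))
```

```text
False [-0.58350293  0.28887369  0.37910463]
False [ 0.33643628  0.08138566 -0.53402852] [-0.05076518 -0.00096596  0.08360936] 11.275
```

View pics/c.png

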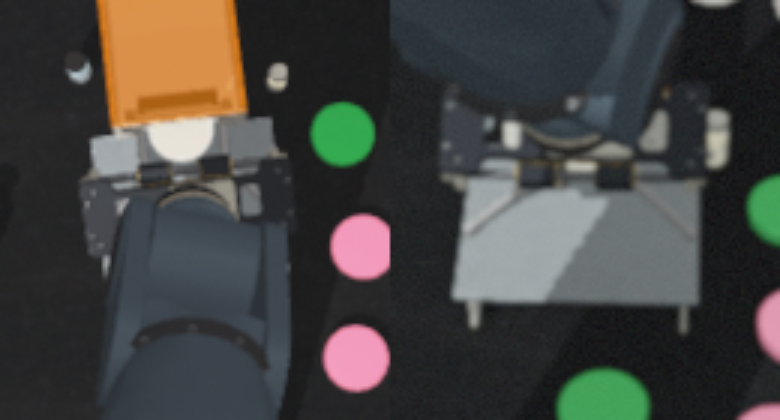

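The dish, at crop (182,138), is centred and halfway into the doorway. The flap is open, showing as a dark bar under the roof at (178,100). I push it on over the sill and then withdraw.

Run:
```python
import h; from h import *
h.TH=np.radians(25); q=orient(); Y=-.001
print(ctrl.move_l(tcp(.012,Y,.0065),rate=.05,contact_N=15),ctrl.read_contact_force(),box(ctrl.read_position()))
ctrl.pause(.3)
ctrl.move_l(tcp(-.11,Y,.0065),rate=.12)
ctrl.move_l(tcp(-.15,Y,.06),rate=.15)
ctrl.pause(1.2)
print(ctrl.read_t())
a=get_image("top")[130:270,240:370,::-1];b=get_image("side")[130:270,240:370,::-1]
cv2.imwrite("pics/d.png",cv2.resize(np.hstack([a,b]),None,fx=3,fy=3))
```

```text
False [-0.52785604  0.79483822 -0.01393688] [-0.00308458 -0.000976    0.08365945]
15.7417
```

View pics/d.png

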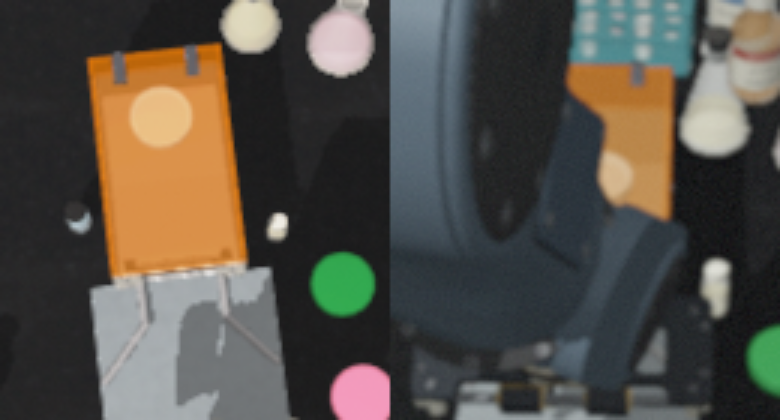

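The dish shows through the roof at crop (161,117), round, on the floor near the rear. The dark flap bar is gone, so the flap is shut. I check the dish's position and hand in.

Run:
```python
from h import *
p=box(ray("top",(161/3+240,117/3+130),.036)); print(p,ctrl.read_contact_force())
if .12<p[0]<.18: print(ctrl.finish_job())
```

```text
[ 0.17170275 -0.00097485  0.036     ] [-0.08710871  0.62041135 -0.22599936]
the job is handed in; nothing more can be done
None
```

The dish went through the flap and down the slide: the last picture shows it flat on the box floor, about 172 mm behind the flap by my measurement (limit 180 mm). The flap looked shut, the fingers were clear and the job was handed in at about 16 s; no verdict came back.

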